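# Swing the coaster arm one hole towards the key safe

### The arm

A 6-joint arm with a two-finger parallel gripper is mounted at the origin on the work surface. World frame = base frame: x ahead of the robot, y to its left, z up, the work surface at z = 0. Lengths are in mm, angles in rad, forces in N, time in s.
With the tool pointing down it reaches from about 400 to 925 mm from the base axis. Payload 12.5 kg.
Tool frame: the origin (TCP) lies at the very end of the fingers, on their centre line; the grasp point (between the pads) lies 19 mm behind it (env.grip_point_offset is the distance from the TCP to the grasp point, in mm); z points along the fingers, y is the direction in which the jaws open and shut (so a half turn about z gives the same grasp; the last joint's range is limited). The gripper opens to 95 mm and grips with 3 to 60 N. Pads are 20 mm wide; open, the fingers measure 119 mm over their backs; the gripper's body (75 mm by 180 mm) begins 59 mm behind the grasp point.
Start: joints at [-1.417, 0.491, 1.559, -0, 1.092, -0.106], TCP at [160.577, -604.038, 214.661] pointing down, gripper open.
Joint ranges: [-3.1, 3.1], [-0.84, 2.19], [0.05, 2.79], [-1.13, 4.28], [0.06, 2.93], [-2.69, 2.69]. Speed limits (rad/s): [2.22, 2.22, 2.79, 3.14, 3.14, 3.14].

### API

Orientations are given as [roll, pitch, yaw] about the fixed x, y, z axes, in that order (R = Rz(yaw) Ry(pitch) Rx(roll)).
In Python, from cell import env gives the robot as it stands.
- The arm moves only by the tool drive_tool, never from a script. Its argument "commands" is a list of rows, each an object of numbers: "dx", "dy", "dz": the shift along the world's x, y, z in mm; "yaw": the turn about the world's z in degrees. In form: [{"dx": .., "dy": .., "dz": .., "yaw": ..}, ...]. A call has 1 to 5 rows; each row shifts and turns the commanded pose from where the row before left it; what a row does not reach is not made up. A row lasts 1/12 s, in which the tool goes at most 41.7 mm and 7.16 degrees, less where a joint would pass 70% of its speed; a pose out of reach is approached as far as the arm can. A call with a gripper value outside its range is refused whole. "grip" is the opening, from 0 (shut) to 1 (fully open), set as the call begins (left out, the last holds). The fingers move at their own pace and stop on an object; the grip force is fixed at half the most. Time passes only in rows, so rows that do not move let the fingers close. It gives the time, the measured TCP pose, the force and the opening at its end, in the units of the state.
- env.state(): the state, without advancing time (a new reading comes with each control period).
- env.read_camera(name): name is "scene" or "top" or "wrist"; returns the picture (384x512x3 uint8, red, green, blue); there is no depth.
- env.calibration(name): a dict with "intrinsics" (3x3 intrinsics, pixels), "rvec" (rotation vector, rad) and "tvec" (3), from world to camera coordinates, as OpenCV has them. Camera axes: x right, y down, z forward; pixel columns grow to the right and rows downward; lengths in mm; the calibration is good to about 2 mm. A picture is of the moment at which its call begins: read the wrist's pose just before it. calibration takes no time and is no camera call; for the wrist camera it gives the pose at the moment of the call.
- env.job_done(): hands the job in, once; it reports no verdict.
Trained networks look in the newest picture that a camera, given by its name, has taken for a name from the list of things; names that differ only in an ending like _2 or _b are one class to them, and where a whole thing is asked for, a point or a joint stands for the part that bears it (a point fixed in the world has none). Each returns a list of dicts, best first, with "conf" (0 to 1); they miss things now and then, are a little off and sometimes report something else, mostly with a low value. They report only what shows in the picture. A call takes as long as a camera call. They do not tell look-alikes from the thing itself.
- env.trace(query, camera): "pixels" (384x512 bool, what is visible of it) and "pixel" ([column, row] in pixels, amid what is visible of it).
- env.place_of(query, camera): "pixel" ([column, row] in pixels: a listed point, or the origin of a listed thing).
The state is a dict: "t": time; "joints": joint angles; "qvel": joint speeds; "tau": joint torques, N m; "eef_pos": TCP position; "tcp_rot": TCP orientation; "ft_force": force on the tool from outside, world axes, zero at the start; "moment": the same for the moment, N m; "opening": opening from 0.0 (shut) to 1.0 (fully open).
Only numpy, scipy, OpenCV 4.12 (cv2) and the standard library are available. Lean on these libraries where they do the work, as an engineer would, in place of code of your own. Each camera call takes 0.05 s, during which the arm holds its last target.

### The job

The arm that carries the beech coaster is pinned in the middle one of the three holes of its swivel bracket. Pull its spring plunger up, swing the arm round to the next hole on the side where the key safe lies, so the coaster waits there for the keys, and let the plunger snap fully home in that hole. Do not shift the key safe or the glass votive holder.

Things in the scene. Friction and masses are not known exactly. Their poses are not given: they have to be found in the camera images.
- bracket: Fixed swivel bracket: 190 x 210 x 12 mm plywood board, round grey plate 200 mm across on it, top at 37 mm. Origin on the table, under the pivot bolt; z up. Three holes 80 mm from the pivot: the middle one towards -x of the bracket (roughly towards the robot), the others 0.65 rad (52 mm of arc) to its +y and -y. Their 23 mm countersinks draw in a pin let go within 8 mm of centre.
- coaster_arm (a joint): Angle (rad) of the flat steel arm (30 mm wide, top at 46 mm) about the vertical pivot; a beech coaster 90 mm across sits at its end, 200 mm from the pivot. 0: middle hole, arm along the bracket's -x; positive swings the coaster to the bracket's +y. Holes at -0.65, 0, +0.65; stops at -0.76 and +0.76. Turns easily; 0.02 rad of play when pinned.
- plunger_knob (a point): Centre of the black upright knob, 24 mm across, 28 mm tall, on the arm 80 mm from the pivot; it turns with the arm. 80 mm above the table when the pin is home (barrel below it: 20 mm across, top at 58 mm). Pulled straight up it frees the pin after 12 mm, stop at 18 mm; spring 6 N at home, 10 N at the stop. Let go over bare plate it stays 12 mm up, over a hole it snaps home.
- key_safe: Black plastic key safe lying on its back, 115 x 75 mm, 45 mm high, hatch and grey press button on top; loose. Origin: centre of its underside. It lies on one side of the arm, about 260 mm along the bracket's +y or -y; the votive holder stands on the other side.
- votive: Clear glass votive holder, an open cup 68 mm across and 65 mm high, loose, standing on the other side of the arm from the key safe. Origin: centre of its underside.
Mind the look-alikes: they are no part of the job. Of the things shaped like the key_safe, the black one is meant.

How it is judged (in metres and radians):
On the way:
1. the plunger is pulled up clear of the plate while the arm is still at the middle hole (z of plunger_knob in the frame of bracket above 0.0895 m and value of joint coaster_arm between -0.15 and 0.15 rad), for 0.05 s.
At the end, for the whole second after the job is handed in: The arm is at rest in the next hole on the key safe's side (within 0.07 rad of 0.65 rad from the middle hole) and the plunger is down, its knob within 3 mm of its home height (z of plunger_knob in the frame of bracket below 0.083 m and velocity of joint coaster_arm between -0.1 and 0.1 rad/s and ((y of key_safe in the frame of bracket above 0 m and value of joint coaster_arm between 0.58 and 0.72 rad) or (y of key_safe in the frame of bracket below 0 m and value of joint coaster_arm between -0.72 and -0.58 rad))); the robot touches nothing.
It fails at once if the key safe is shifted by more than 30 mm (distance of key_safe from where it was at the start of the episode above 0.03 m).
It fails at once if the votive holder is shifted by more than 30 mm or tipped (distance of votive from where it was at the start of the episode above 0.03 m or angle between votive's own z axis and vertical above 0.35 rad).
It also fails if it takes over 32 s, if anything falls off the work surface, if the arm or the gripper's body presses on something with over 40 N, if the wrist force passes 120 N, or if a joint passes its speed limit or range.

## Working session

There is one attempt and no reset: what is moved stays moved. The work goes in short steps, Python scripts to look and compute and a tool call to move; the robot and the scene stay as the last step left them, time stands still between calls to the robot, and variables do not carry over. Pictures are saved under pics/ and viewed, and the job is handed in when it is done.

Besides the shell and the picture viewer there is one more tool, called after "Request:" as name(argument=value, ...), one argument or row to a line, values as JSON. drive_tool: Moves the arm, as the interface text tells. Its arguments: {"type":"object","properties":{"commands":{"type":"array"},"grip":{"type":"number"}},"required":["commands"]}

```bash
mkdir -p pics; cat > h.py <<'E'
import numpy as np, cv2
from cell import env
def ray(cam,px):
    c=env.calibration(cam);K=np.array(c['intrinsics'],float);R,_=cv2.Rodrigues(np.array(c['rvec'],float));t=np.array(c['tvec'],float).ravel()
    d=R.T@np.linalg.inv(K)@np.array([px[0],px[1],1.0]);o=-R.T@t
    return o,d
def at_z(cam,px,z):
    o,d=ray(cam,px);return o+d*(z-o[2])/d[2]
def proj(cam,p):
    c=env.calibration(cam)
    q,_=cv2.projectPoints(np.array(p,float).reshape(-1,1,3),np.array(c['rvec'],float),np.array(c['tvec'],float),np.array(c['intrinsics'],float),None)
    return q.reshape(-1,2)
E
python3 - <<'E'
from h import *
for c in ('scene','top'):
    im=env.read_camera(c);cv2.imwrite(f'pics/{c}0.png',im[:,:,::-1])
    for q,z in (('bracket',37),('plunger_knob',80),('key_safe',0),('votive',0),('coaster_arm',46)):
        if q!='coaster_arm':
            for r in env.place_of(q,c)[:3]: print(c,q,round(r['conf'],2),np.round(r['pixel']),np.round(at_z(c,r['pixel'],z if q!='bracket' else 0)))
        else:
            for r in env.trace(q,c)[:2]: print(c,q,round(r['conf'],2),np.round(r['pixel']),np.round(at_z(c,r['pixel'],46)))
print(env.state())
E
```

```text
scene bracket 0.83 [301. 274.] [667. 124.   0.]
scene plunger_knob 0.68 [293. 214.] [576. 114.  80.]
scene key_safe 0.95 [173. 159.] [ 301. -165.    0.]
scene key_safe 0.73 [173. 212.] [ 487. -149.    0.]
scene key_safe 0.57 [111. 227.] [ 523. -285.    0.]
scene votive 0.91 [404. 209.] [509. 385.  -0.]
scene coaster_arm 0.74 [290. 200.] [508. 119.  46.]
top bracket 0.71 [216. 133.] [662. 119.   0.]
top plunger_knob 0.6 [214. 157.] [584. 116.  80.]
top key_safe 0.94 [332. 270.] [ 310. -169.    0.]
top key_safe 0.69 [383. 186.] [ 518. -303.    0.]
top votive 0.7 [108. 194.] [509. 389.   0.]
top coaster_arm 0.95 [212. 198.] [492. 124.  46.]
{'t': 0.6, 'joints': array([-1.41658273e+00,  4.90958518e-01,  1.55891314e+00,  1.52561646e-05,
        1.09173139e+00, -1.05610542e-01]), 'qvel': array([-0.0005554 , -0.00032248, -0.00042985, -0.00078301, -0.00219621,
       -0.00048067]), 'tau': array([ 3.79179482e-04, -6.12208056e+01, -2.58357096e+01,  6.93277130e-02,
        4.44907893e-02,  1.33272220e-07]), 'eef_pos': array([ 160.58889032, -604.02071105,  214.62004157]), 'tcp_rot': array([-3.14158374e+00, -1.45589372e-05,  2.59817110e-01]), 'ft_force': array([ 0.23014793, -0.47255083, -0.5705938 ]), 'moment': array([-0.09624218, -0.05925757, -0.00150921]), 'opening': 0.997568486128459}
```

View pics/scene0.png

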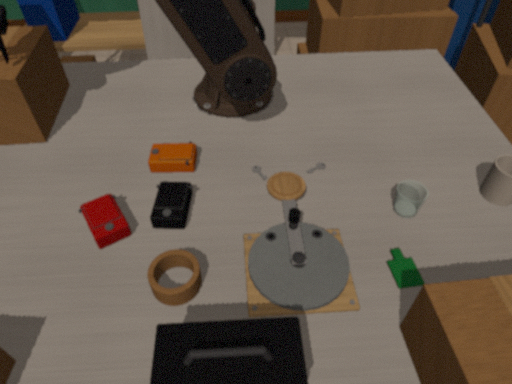

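View pics/top0.png

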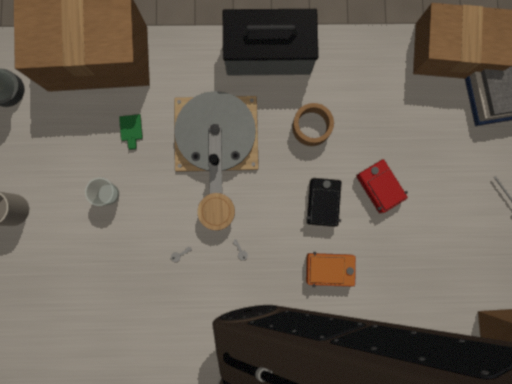

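The scene camera shows the knob at (294,216), the pivot bolt at (299,258), the coaster at (286,185) and the votive at (407,200). The candidates for the key safe are orange at (173,157), red at (106,220) and black at (172,205). In the top view they are at (331,270), (382,186) and (324,202). Black is the one meant, and it lies on world -y of the arm. I'll check that in a close crop and measure the knob.

```bash
python3 - <<'E'
from h import *
t=cv2.imread('pics/top0.png');s=cv2.imread('pics/scene0.png')
a=cv2.resize(t[80:240,160:360],None,fx=4,fy=3.7,interpolation=cv2.INTER_CUBIC) if 0 else cv2.resize(t[85:235,165:355],None,fx=4,fy=4,interpolation=cv2.INTER_CUBIC)
cv2.imwrite('pics/ctop.png',a)
cv2.imwrite('pics/cscene.png',cv2.resize(s[160:310,150:350],None,fx=4,fy=4,interpolation=cv2.INTER_CUBIC))
print('safe',at_z('top',(324,202),45),at_z('scene',(172,205),22))
E
```

```text
safe [ 476.99312226 -144.99587425   45.        ] [ 483.8520655 -148.3091891   22.       ]
```

View pics/ctop.png

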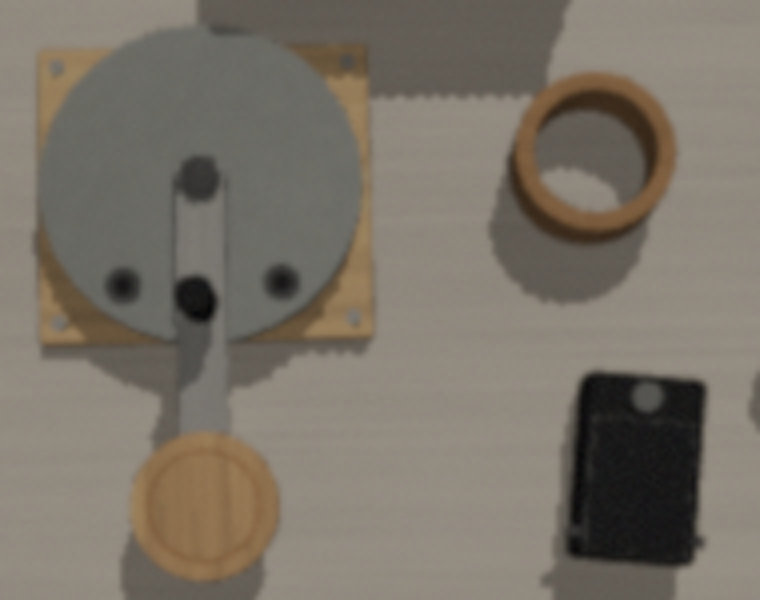

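View pics/cscene.png

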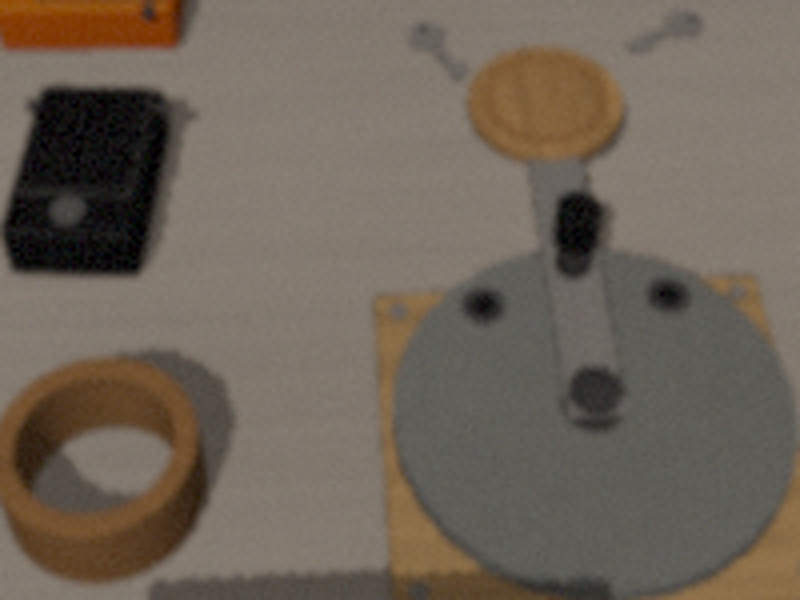

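```bash
python3 - <<'E'
from h import *
T=lambda x,y:(165+(x+.5)/4-.5,85+(y+.5)/4-.5)
S=lambda x,y:(150+(x+.5)/4-.5,160+(y+.5)/4-.5)
p=lambda n,v:print(n,np.round(v,1))
p('plate top',at_z('top',T(201,184),37)); p('plate sc',at_z('scene',S(596,424),37))
L=at_z('top',T(123,286),37);R=at_z('top',T(282,283),37);p('holesT',(L,R))
Ls=at_z('scene',S(668,295),37);Rs=at_z('scene',S(484,305),37);p('holesS',(Ls,Rs))
print('dist',np.linalg.norm(L-R),np.linalg.norm(Ls-Rs),'exp',160*np.sin(.65))
for n,a,b in (('T',L,R),('S',Ls,Rs)):
    m=(a+b)/2; y=(a-b)/np.linalg.norm(a-b); x=np.array([y[1],-y[0],0]); 
    p(n+' pivot',m+x*80*np.cos(.65)); p(n+' knob',m-x*80*(1-np.cos(.65))); print('yaw',np.degrees(np.arctan2(y[1],y[0])-np.pi/2))
p('knob top T',at_z('top',T(196,300),82)); p('knobtop S',at_z('scene',S(582,207),94))
p('coaster T',at_z('top',T(206,506),54));p('coaster S',at_z('scene',S(546,100),54))
E
```

```text
plate top [657.4 117.2  37. ]
plate sc [671.3 115.8  37. ]
holesT [[594.6 165.2  37. ]
 [595.1  68.1  37. ]]
holesS [[595.2 163.8  37. ]
 [596.   67.6  37. ]]
dist 97.02531391913263 96.20908517094783 exp 96.82982491776633
T pivot [658.5 117.   37. ]
T knob [578.5 116.6  37. ]
yaw 0.3421147972600922
S pivot [659.3 116.3  37. ]
S knob [579.3 115.6  37. ]
yaw 0.5069284769005588
knob top T [577.3 116.5  82. ]
knobtop S [580.9 116.6  94. ]
coaster T [458.5 113.9  54. ]
coaster S [466.1 113.7  54. ]
```

Both cameras agree on knob ≈ (579,116), pivot ≈ (659,117) and bracket yaw ≈ 0.4°. The hole spacing measures 96–97 mm against 96.8 expected. The crop confirms the black safe at (477,-145), on the bracket's -y side, so the target is -0.65 rad. I'll move there now.

Request:
drive_tool(
  commands=[
    {"dx": 20,"dy": 34,"dz": 0,"yaw": -3},
    {"dx": 20,"dy": 34,"dz": 0,"yaw": -3},
    {"dx": 20,"dy": 34,"dz": 0,"yaw": -3},
    {"dx": 20,"dy": 34,"dz": 0,"yaw": -3},
    {"dx": 20,"dy": 34,"dz": 0,"yaw": -3},
  ],
  grip=0.7,
)

```text
t: 1.02
eef_pos: [261.1, -432.4, 214.7]
tcp_rot: [3.141, -0.0, -0.005]
ft_force: [1.0, -0.4, 0.8]
opening: 0.726
```

Request:
drive_tool(
  commands=[
    {"dx": 20,"dy": 34},
    {"dx": 20,"dy": 34},
    {"dx": 20,"dy": 34},
    {"dx": 20,"dy": 34},
    {"dx": 20,"dy": 34},
  ],
)

```text
invalid input
```

Request:
drive_tool(
  commands=[
    {"dx": 20,"dy": 34},
    {"dx": 20,"dy": 34},
    {"dx": 20,"dy": 34},
    {"dx": 20,"dy": 34},
    {"dx": 20,"dy": 34},
  ],
)

```text
invalid input
```

Request:
drive_tool(
  commands=[
    {"dx": 20,"dy": 34,"dz": 0,"yaw": 0},
    {"dx": 20,"dy": 34,"dz": 0,"yaw": 0},
    {"dx": 20,"dy": 34,"dz": 0,"yaw": 0},
    {"dx": 20,"dy": 34,"dz": 0,"yaw": 0},
    {"dx": 20,"dy": 34,"dz": 0,"yaw": 0},
  ],
)

```text
t: 1.43
eef_pos: [361.2, -262.4, 214.9]
tcp_rot: [3.141, -0.001, -0.002]
ft_force: [0.5, 0.0, -0.2]
opening: 0.698
```

Request:
drive_tool(
  commands=[
    {"dx": 20,"dy": 34,"dz": 0,"yaw": 0},
    {"dx": 20,"dy": 34,"dz": 0,"yaw": 0},
    {"dx": 20,"dy": 34,"dz": 0,"yaw": 0},
    {"dx": 20,"dy": 34,"dz": 0,"yaw": 0},
    {"dx": 20,"dy": 34,"dz": 0,"yaw": 0},
  ],
)

```text
t: 1.85
eef_pos: [461.3, -92.1, 214.9]
tcp_rot: [3.141, -0.001, -0.002]
ft_force: [0.5, -1.4, -0.7]
opening: 0.702
```

Request:
drive_tool(
  commands=[
    {"dx": 20,"dy": 35,"dz": -5,"yaw": 0},
    {"dx": 20,"dy": 35,"dz": -10,"yaw": 0},
    {"dx": 20,"dy": 35,"dz": -10,"yaw": 0},
    {"dx": 20,"dy": 35,"dz": -10,"yaw": 0},
    {"dx": 18,"dy": 34,"dz": -10,"yaw": 0},
  ],
)

```text
t: 2.27
eef_pos: [559.5, 82.2, 169.3]
tcp_rot: [3.142, -0.001, -0.002]
ft_force: [0.5, -1.5, 0.5]
opening: 0.701
```

Request:
drive_tool(
  commands=[
    {"dx": 20,"dy": 34,"dz": 0,"yaw": 0},
    {"dx": 0,"dy": 0,"dz": 0,"yaw": 0},
    {"dx": 0,"dy": 0,"dz": 0,"yaw": 0},
  ],
)

```text
t: 2.52
eef_pos: [578.8, 115.6, 169.0]
tcp_rot: [3.141, 0.001, 0.001]
ft_force: [-1.0, -0.1, 0.3]
opening: 0.7
```

```bash
python3 - <<'E'
from h import *
print(env.state()['eef_pos'])
for c in ('scene','wrist'):
    im=env.read_camera(c);cv2.imwrite(f'pics/{c}1.png',im[:,:,::-1])
    for r in env.place_of('plunger_knob',c)[:2]: print(c,r['conf'],r['pixel'],at_z(c,r['pixel'],80))
print('pred',proj('wrist',[[579,116,80],[579,116,94],[659,116.7,37]]))
E
```

```text
[578.80317086 115.58739088 169.03587011]
scene 0.56 [293.2, 214.4] [576.84802884 114.17312034  80.        ]
wrist 0.74 [251.3, 199.7] [577.82244951 118.47244212  80.        ]
pred [[254.03580589 198.42953739]
 [253.97434179 202.71997426]
 [253.0866445  107.39789305]]
```

View pics/wrist1.png

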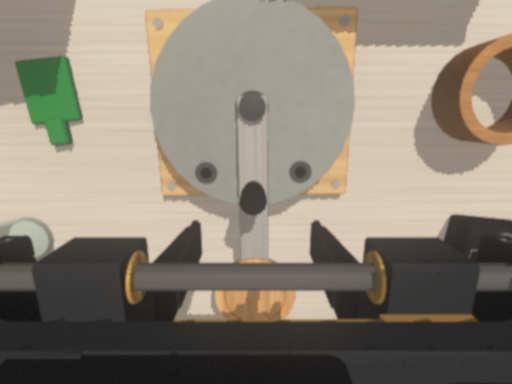

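The wrist view shows the knob at (253,198), matching the predicted (254,198–203). It is centred between the fingers, so I'll descend.

Request:
drive_tool(
  commands=[
    {"dx": 0,"dy": 1,"dz": -30,"yaw": 0},
    {"dx": 0,"dy": 0,"dz": -30,"yaw": 0},
    {"dx": 0,"dy": 0,"dz": -25,"yaw": 0},
    {"dx": 0,"dy": 0,"dz": -15,"yaw": 0},
    {"dx": 0,"dy": 0,"dz": -6,"yaw": 0},
  ],
)

```text
t: 3.13
eef_pos: [577.5, 113.7, 61.8]
tcp_rot: [3.141, 0.003, -0.004]
ft_force: [0.2, 0.8, -0.6]
opening: 0.702
```

Request:
drive_tool(
  commands=[
    {"dx": 0,"dy": 0,"dz": 0,"yaw": 0},
    {"dx": 0,"dy": 0,"dz": 0,"yaw": 0},
    {"dx": 0,"dy": 0,"dz": 0,"yaw": 0},
    {"dx": 0,"dy": 0,"dz": 0,"yaw": 0},
    {"dx": 0,"dy": 0,"dz": 0,"yaw": 0},
  ],
  grip=0,
)

```text
t: 3.55
eef_pos: [579.0, 114.9, 64.7]
tcp_rot: [-3.142, -0.002, -0.002]
ft_force: [0.3, -1.3, 0.2]
opening: 0.404
```

Request:
drive_tool(
  commands=[
    {"dx": 0,"dy": 0,"dz": 0,"yaw": 0},
    {"dx": 0,"dy": 0,"dz": 0,"yaw": 0},
    {"dx": 0,"dy": 0,"dz": 0,"yaw": 0},
    {"dx": 0,"dy": 0,"dz": 0,"yaw": 0},
    {"dx": 0,"dy": 0,"dz": 0,"yaw": 0},
  ],
)

```text
t: 3.97
eef_pos: [578.6, 115.0, 63.9]
tcp_rot: [3.142, -0.0, -0.002]
ft_force: [-1.2, 1.2, 4.7]
opening: 0.244
```

Gripped: the opening is about 23 mm, and the knob is 24 mm across. I'll pull up 15 mm.

Request:
drive_tool(
  commands=[
    {"dx": 0,"dy": 0,"dz": 4,"yaw": 0},
    {"dx": 0,"dy": 0,"dz": 4,"yaw": 0},
    {"dx": 0,"dy": 0,"dz": 4,"yaw": 0},
    {"dx": 0,"dy": 0,"dz": 3,"yaw": 0},
    {"dx": 0,"dy": 0,"dz": 0,"yaw": 0},
  ],
)

```text
t: 4.38
eef_pos: [578.7, 115.0, 79.0]
tcp_rot: [3.141, -0.0, -0.002]
ft_force: [4.1, 1.2, -9.7]
opening: 0.248
```

Request:
drive_tool(
  commands=[
    {"dx": 0,"dy": 0,"dz": 0,"yaw": 0},
    {"dx": 0,"dy": 0,"dz": 0,"yaw": 0},
  ],
)

```text
t: 4.55
eef_pos: [578.7, 114.9, 78.5]
tcp_rot: [3.142, -0.0, -0.002]
ft_force: [4.3, 1.5, -9.5]
opening: 0.247
```

Pulled: about 9.5 N of spring force corresponds to roughly 15 mm of lift. I'll swing along the arc towards -y, yawing with it.

Request:
drive_tool(
  commands=[
    {"dx": 0.2,"dy": -5.2,"dz": 0,"yaw": 3.7},
    {"dx": 0.5,"dy": -5.2,"dz": 0,"yaw": 3.7},
    {"dx": 0.8,"dy": -5.1,"dz": 0,"yaw": 3.7},
    {"dx": 1.2,"dy": -5.1,"dz": 0,"yaw": 3.7},
    {"dx": 1.5,"dy": -4.9,"dz": 0,"yaw": 3.7},
  ],
)

```text
t: 4.97
eef_pos: [583.4, 89.4, 78.6]
tcp_rot: [3.141, -0.001, 0.324]
ft_force: [7.6, 3.7, -10.5]
opening: 0.243
```

```bash
python3 - <<'E'
from h import *
im=env.read_camera('scene');cv2.imwrite('pics/scene2.png',cv2.resize(im[130:310,140:420,::-1],None,fx=2.8,fy=2.8,interpolation=cv2.INTER_CUBIC))
E
```

```text
(no output)
```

View pics/scene2.png

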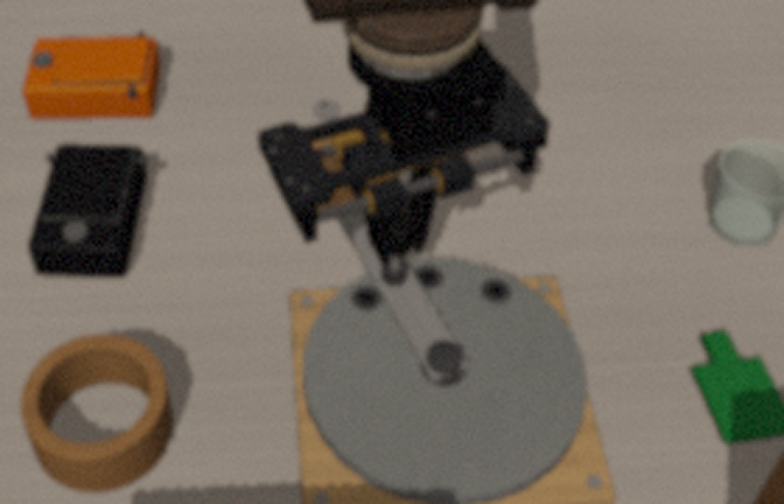

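The arm is about halfway, with the middle hole at (430,275) now uncovered. I'll swing the second half.

Request:
drive_tool(
  commands=[
    {"dx": 1.8,"dy": -4.9,"dz": 0,"yaw": 3.7},
    {"dx": 2.1,"dy": -4.7,"dz": 0,"yaw": 3.7},
    {"dx": 2.4,"dy": -4.6,"dz": 0,"yaw": 3.7},
    {"dx": 2.7,"dy": -4.5,"dz": 0,"yaw": 3.7},
    {"dx": 3,"dy": -4.2,"dz": 0,"yaw": 3.7},
  ],
)

```text
t: 5.43
eef_pos: [595.8, 67.0, 78.7]
tcp_rot: [3.141, -0.002, 0.647]
ft_force: [8.6, 6.7, -9.4]
opening: 0.245
```

Request:
drive_tool(
  commands=[
    {"dx": 0,"dy": 0,"dz": 0,"yaw": 0},
    {"dx": 0,"dy": 0,"dz": 0,"yaw": 0},
    {"dx": 0,"dy": 0,"dz": 0,"yaw": 0},
  ],
)

```text
t: 5.68
eef_pos: [595.7, 67.2, 78.7]
tcp_rot: [3.141, -0.002, 0.643]
ft_force: [7.9, 5.7, -9.7]
opening: 0.245
```

TCP is at (595.7,67.2) against the hole at (595.5,67.9). I'll lower the pin into the hole while still gripping, then release.

Request:
drive_tool(
  commands=[
    {"dx": 0,"dy": 0.4,"dz": -3,"yaw": 0},
    {"dx": 0,"dy": 0,"dz": -4,"yaw": 0},
    {"dx": 0,"dy": 0,"dz": -4,"yaw": 0},
    {"dx": 0,"dy": 0,"dz": -2,"yaw": 0},
    {"dx": 0,"dy": 0,"dz": 0,"yaw": 0},
  ],
)

```text
t: 6.1
eef_pos: [595.6, 67.4, 65.5]
tcp_rot: [3.141, -0.002, 0.643]
ft_force: [5.9, 4.4, -6.5]
opening: 0.247
```

Request:
drive_tool(
  commands=[
    {"dx": 0,"dy": 0,"dz": 0,"yaw": 0},
    {"dx": 0,"dy": 0,"dz": 0,"yaw": 0},
    {"dx": 0,"dy": 0,"dz": 0,"yaw": 0},
    {"dx": 0,"dy": 0,"dz": 0,"yaw": 0},
    {"dx": 0,"dy": 0,"dz": 0,"yaw": 0},
  ],
  grip=0.7,
)

```text
t: 6.52
eef_pos: [594.7, 66.9, 65.9]
tcp_rot: [3.141, 0.0, 0.644]
ft_force: [-0.4, -0.3, -0.2]
opening: 0.538
```

Released with about zero force. I'll back straight up, then move clear and look.

Request:
drive_tool(
  commands=[
    {"dx": 0,"dy": 0,"dz": 15,"yaw": 0},
    {"dx": 0,"dy": 0,"dz": 25,"yaw": 0},
    {"dx": 0,"dy": 0,"dz": 35,"yaw": 0},
    {"dx": 0,"dy": 0,"dz": 35,"yaw": 0},
    {"dx": 0,"dy": 0,"dz": 35,"yaw": 0},
  ],
)

```text
t: 6.93
eef_pos: [594.3, 66.9, 212.3]
tcp_rot: [-3.141, 0.001, 0.644]
ft_force: [0.9, 1.1, 0.2]
opening: 0.702
```

Request:
drive_tool(
  commands=[
    {"dx": -20,"dy": -34,"dz": 0,"yaw": 0},
    {"dx": -20,"dy": -34,"dz": 0,"yaw": 0},
    {"dx": -20,"dy": -34,"dz": 0,"yaw": 0},
    {"dx": -20,"dy": -34,"dz": 0,"yaw": 0},
    {"dx": -20,"dy": -34,"dz": 0,"yaw": 0},
  ],
)

```text
t: 7.35
eef_pos: [493.4, -104.2, 210.9]
tcp_rot: [3.141, -0.0, 0.644]
ft_force: [0.9, -0.4, 0.6]
opening: 0.7
```

Request:
drive_tool(
  commands=[
    {"dx": -20,"dy": -34,"dz": 0,"yaw": 0},
    {"dx": -20,"dy": -34,"dz": 0,"yaw": 0},
    {"dx": -20,"dy": -34,"dz": 0,"yaw": 0},
    {"dx": 0,"dy": 0,"dz": 0,"yaw": 0},
    {"dx": 0,"dy": 0,"dz": 0,"yaw": 0},
  ],
)

```text
t: 7.77
eef_pos: [433.8, -206.5, 210.9]
tcp_rot: [3.141, -0.0, 0.64]
ft_force: [0.2, 1.0, -0.1]
opening: 0.695
```

```bash
python3 - <<'E'
from h import *
for c in ('scene','top'):
    im=env.read_camera(c);cv2.imwrite(f'pics/{c}3.png',im[:,:,::-1])
    x,y=(150,130) if c=='scene' else (90,80)
    cv2.imwrite(f'pics/{c}3c.png',cv2.resize(im[y:y+180,x:x+260,::-1],None,fx=3,fy=3,interpolation=cv2.INTER_CUBIC))
    for q in ('plunger_knob','votive','key_safe'):
        for r in env.place_of(q,c)[:3]: print(c,q,r['conf'],np.round(r['pixel'],1))
for z in (80,92): print(z,'scene pred knob top/bottom',proj('scene',[[595.5,67.9,z+14],[595.5,67.9,z-14]]).round(1).tolist())
print(env.state()['t'])
E
```

```text
scene plunger_knob 0.51 [268.2 222.8]
scene plunger_knob 0.22 [174.4 209.7]
scene votive 0.85 [403.4 207.9]
scene key_safe 0.96 [172.6 209.4]
scene key_safe 0.72 [107.3 224.3]
scene key_safe 0.63 [174.1 161.9]
top plunger_knob 0.65 [236.5 154.1]
top votive 0.71 [108.  191.2]
top key_safe 0.93 [321.9 201.1]
top key_safe 0.92 [335.  271.2]
top key_safe 0.64 [380.8 189. ]
80 scene pred knob top/bottom [[271.5, 218.1], [271.1, 227.0]]
92 scene pred knob top/bottom [[271.7, 214.2], [271.3, 223.2]]
8.1667
```

View pics/scene3c.png

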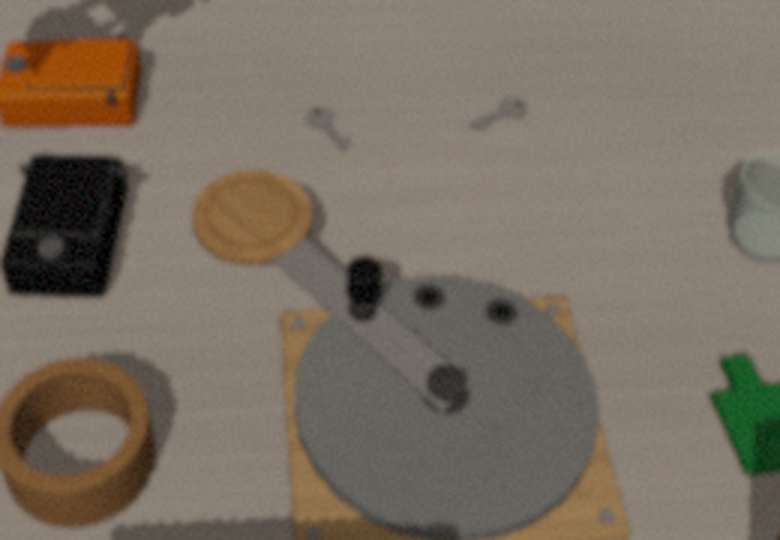

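View pics/top3c.png

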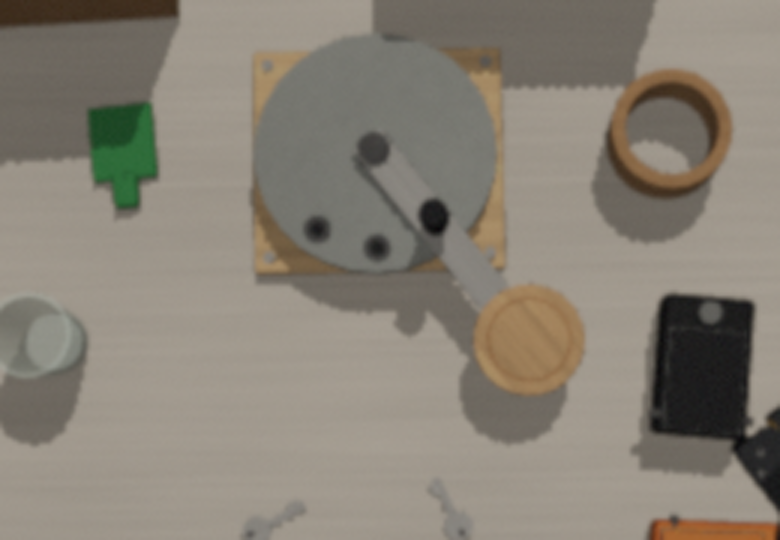

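The scene crop shows the knob on the third hole, with its top at about pixel (271.7,219). Home predicts row 218 and held-up predicts 214, so the pin is home. The barrel shows about 5 px below the knob, the same as at the start. The top view has the coaster on the black safe's side and the two other holes uncovered. The safe and votive are upright and where they were.

```bash
python3 - <<'E'
from h import *
a=cv2.imread('pics/top3c.png')
print('coaster',at_z('top',(90+(529.5)/3-.5,80+340/3-.5),54), 'expected',659-200*np.cos(.643),116.7-200*np.sin(.643))
print(env.state()['ft_force'],env.job_done())
E
```

```text
coaster [500.37767894  -5.25402103  54.        ] expected 498.93988703612393 -3.219807529828998
the job is handed in; nothing more can be done
[0.51853231 0.61588318 0.11675189] None
```

I pulled the plunger up about 15 mm at the middle hole and swung the arm to the bracket's -y side, where the black key safe lies. I lowered the pin into that hole, released it, backed clear and handed the job in at about 8.2 s.

- **Arm angle:** the coaster was at (500,-5), against (499,-3) expected for about -0.65 rad.
- **Plunger:** the knob's height in the scene image fits the home position rather than the held-up one. The spring force fell from 9.7 N to 6.5 N as I lowered it, which also fits. The height reading rests on a difference of only about 4 pixels.
- **Key safe and votive:** both looked upright and unmoved in the pictures. The networks' points for each agreed to within a few pixels in the scene view. In the top view the votive agreed too, and the black safe, which the network had missed at first, matched my own reading of it.
- **Robot:** the tool force was about zero, and the arm was clear of everything.

No check failed.

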